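# Snap the lid onto the guide-post tub

## Task

Close the open parts tub that holds the two tape guide posts: pick up the large lid, the one that fits it, set it on and press it down until it snaps fully home under all three spring catches. Let go, with the tub standing upright on the bench, and leave the small lid and the rubber cone where they are.

Things in the scene. Friction and masses are not known exactly. Their poses are not given: they have to be found in the camera images.
- tub: Open round white tub, loose, 98 mm outside, 90 inside, 60 high, 0.5 kg, two chrome posts inside. Origin: underside centre, z up. Three sprung steel catches outside its wall, 120 deg apart (first at its +x), top 75 mm up, 60 mm from the axis, with noses sloping in to 51 mm. The large lid, pressed down with about 10 N (its weight is too little), pushes them outwards; they snap back over its plate.
- lid: Large round white lid, 80 g, right way up. Origin: underside centre, z up. Plug 28 mm high (diameter 73 at the foot, 87 from 16 up); plate of 108 at 28-32; central round knob of 26 at 32-70: grip it at any yaw, fingertips 12 mm or more above the plate to clear the catches. On the tub it stops at the catches with its origin about 43 mm above the tub's; snapped home, plate on the rim, 32 mm.
- small_lid: Bystander: small round lid of the same kind and material, plate of 72 mm diameter, knob of 18 mm diameter, 46 mm high in all; it belongs to another tub and is too small for this one. Origin: centre of its underside; z up. Not to be disturbed.
- cone: Bystander: ribbed black rubber belt-stretching cone, 61 mm diameter at the foot, 80 mm high, standing beyond the lids and the tub. Origin: centre of its underside. Not to be disturbed.
Not all that is in view belongs to the job. What is shaped like the lid but green or purple is not meant.

How it is judged:
At the end, for the whole second after the job is handed in: The large lid is snapped home on the tub: its origin is 29 to 35 mm above the tub's underside along the tub's axis (32 is home), within 10 mm of the axis, level with the tub to 0.06 rad. The tub stands upright on the bench (tilt under 0.1 rad, underside within 10 mm of it) and both are at rest (z of lid in the frame of tub between 0.029 and 0.035 m and horizontal distance between lid and tub below 0.01 m and angle between the z axis of lid and the z axis of tub, either way round below 0.06 rad and angle between tub's own z axis and vertical below 0.1 rad and height (world z) of tub below 0.01 m and linear speed of each of lid, tub below 0.02 m/s); the robot touches nothing.
It fails at once if the small lid is moved by more than 30 mm (distance of small_lid from where it was at the start of the episode above 0.03 m).
It fails at once if the rubber cone is moved by more than 30 mm (distance of cone from where it was at the start of the episode above 0.03 m).
It also fails if it takes over 51 s, if anything falls off the work surface, if the arm or the gripper's body presses on something with over 40 N, if the wrist force passes 120 N, or if a joint passes its speed limit or range.

## Robot

A 6-joint arm with a two-finger parallel gripper is mounted at the origin on the work surface. World frame = base frame: x ahead of the robot, y to its left, z up, the work surface at z = 0. Lengths are in m, angles in rad, forces in N, time in s.
With the tool pointing down it reaches from about 0.3 to 0.775 m from the base axis. Payload 14.6 kg.
Tool frame: the origin (TCP) lies midway between the tips of the shut fingers; the grasp point (between the pads) lies 19 mm behind it; z points along the fingers, y is the direction in which the jaws open and shut (so a half turn about z gives the same grasp; the last joint's range is limited). The gripper opens to 94 mm and grips with 3 to 60 N. Pads are 16 mm wide; open, the fingers measure 119 mm over their backs; the gripper's body (75 mm by 177 mm) begins 78 mm behind the grasp point.
Start: joints at [1.062, 0.3, 1.521, -0, 1.321, -0.067], TCP at [0.235, 0.497, 0.205] pointing down, gripper open.
Joint ranges: [-3.03, 3.03], [-0.79, 2.21], [0.23, 2.52], [-1.04, 4.18], [0, 3.07], [-2.55, 2.55]. Speed limits (rad/s): [2.22, 2.22, 2.57, 3.14, 3.14, 3.14].

## Interface

Orientations are given as [roll, pitch, yaw] about the fixed x, y, z axes, in that order (R = Rz(yaw) Ry(pitch) Rx(roll)).
In Python, from station import readout, imaging, job gives the robot as it stands.
- The arm moves only by the tool arm_command, never from a script. Its argument "increments" is a list of rows, each an object with "gripper": the opening, from 0 (shut) to 1 (fully open); "slide": the shift along the world's x, y, z in m, a list of three; "yaw": the turn about the world's z in rad. A call has 1 to 8 rows; each row is the pose to reach, as a shift and turn from the pose commanded when the call began; what a row does not reach only later rows make up. A row lasts 1/8 s, in which the tool goes at most 62.5 mm and 10.7 degrees, less where a joint would pass 70% of its speed; a pose out of reach is approached as far as the arm can. A call with a gripper value outside its range is refused whole. The fingers move at their own pace and stop on an object; "grip_force" is the grip in N (left out, the last holds). Time passes only in rows, so rows that repeat a pose let the fingers close. It gives the time, the measured TCP pose, the force and the opening at its end, in the units of the state.
- readout.get_obs(): the state, without advancing time (a new reading comes with each control period).
- imaging.camera(name): name is "scene" or "top" or "wrist"; returns a dict with "color" (384x512x3 uint8, red, green, blue), "mtx" (3x3 intrinsics, pixels), "D" ([k1, k2, p1, p2, k3] as OpenCV has them; the pictures are not rectified), "rvec" (rotation vector, rad) and "tvec" (3), from world to camera coordinates, as OpenCV has them. Camera axes: x right, y down, z forward; pixel columns grow to the right and rows downward; lengths in m; the calibration is good to about 2 mm. A picture is of the moment at which its call begins. There is no depth.
- job.hand_in(): hands the job in, once; it reports no verdict.
The state is a dict: "time_s": time; "qpos": joint angles; "joint_vel": joint speeds; "tau": joint torques, N m; "ee_pos": TCP position; "eef_rot": TCP orientation; "force": force on the tool from outside, world axes, zero at the start; "moment": the same for the moment, N m; "grip_width": finger opening in m.
Only numpy, scipy, OpenCV 4.12 (cv2) and the standard library are available. Lean on these libraries where they do the work, as an engineer would, in place of code of your own. Each camera call takes 0.05 s, during which the arm holds its last target. There are 200 camera calls.

## Working session

There is one attempt and no reset: what is moved stays moved. The work goes in short steps, Python scripts to look and compute and a tool call to move; the robot and the scene stay as the last step left them, time stands still between calls to the robot, and variables do not carry over. Pictures are saved under pics/ and viewed, about 8 in all and at most 12, crops included, and the job is handed in when it is done.

Besides the shell and the picture viewer there is one more tool, called after "Call:" as name(argument=value, ...) on one line, values as JSON. arm_command: Moves the arm, as the interface text tells. Its arguments: {"type":"object","properties":{"increments":{"type":"array","items":{"type":"object","properties":{"gripper":{"type":"number"},"slide":{"type":"array","items":{"type":"number"}},"yaw":{"type":"number"}}}},"grip_force":{"type":"number"}},"required":["increments"]}

```bash
mkdir -p pics; cat > h.py <<'E'
import cv2,numpy as np
from station import readout,imaging,job
def ray(c,uv,z):
    n=cv2.undistortPoints(np.array([[uv]],float),c["mtx"],np.array(c["D"]))[0,0]
    R=cv2.Rodrigues(np.array(c["rvec"],float))[0];t=np.array(c["tvec"]).ravel()
    o=-R.T@t;d=R.T@np.array([n[0],n[1],1]);return o+d*(z-o[2])/d[2]
def proj(c,p):return cv2.projectPoints(np.array(p,float).reshape(-1,3),np.array(c["rvec"],float),np.array(c["tvec"],float),c["mtx"],np.array(c["D"]))[0][:,0]
def save(n,c):cv2.imwrite(f"pics/{n}.png",c["color"][:,:,::-1])
E
python3 - <<'E'
from h import *
import pickle
for n in("top","scene"):
    c=imaging.camera(n);save(n+"0",c);pickle.dump(c,open(n+"0.pkl","wb"))
print(readout.get_obs())
E
```

```text
{'time_s': 0.1, 'qpos': array([ 1.06240834e+00,  3.00421089e-01,  1.52151384e+00,  3.33128641e-06,
        1.32072226e+00, -6.66256252e-02]), 'joint_vel': array([-9.00211949e-04, -1.67428574e-03, -7.61518900e-04, -8.42447538e-04,
        2.41388540e-03,  3.39451128e-05]), 'tau': array([ 1.45116468e-03, -5.32649839e+01, -3.53285229e+01,  7.09751202e-02,
        2.35537381e-02, -7.11830330e-05]), 'ee_pos': array([0.23504081, 0.49698273, 0.20494221]), 'eef_rot': array([-3.14053069e+00, -7.40924953e-05,  2.69982943e+00]), 'force': array([-0.59058948, -0.0888946 ,  0.22165329]), 'moment': array([-0.01019119, -0.01520013, -0.01022145]), 'grip_width': 0.09415987545006699}
```

View pics/top0.png

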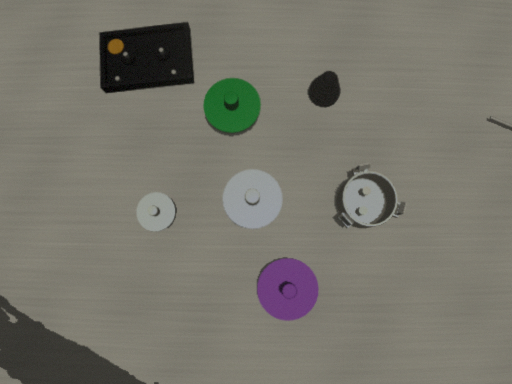

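View pics/scene0.png

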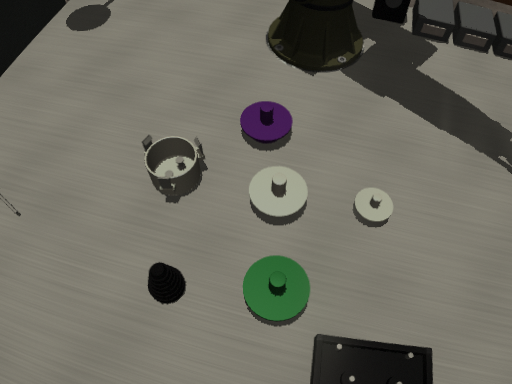

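Top view: large white lid at (252,198) and tub at (369,199) with catches near (361,170), (400,209) and (346,220). The small lid is at (156,212), the cone at (325,90). The green and purple lids are decoys.

```bash
python3 - <<'E'
from h import *
import pickle
for n in("top","scene"):
    c=pickle.load(open(n+"0.pkl","rb"));g=c["color"].astype(int)
    print(n,"bench",g[240,200],"lid",g[198+(12),230] if n=="top" else g[200,262])
    m=((g.min(2)>{'top':150,'scene':165}[n])).astype(np.uint8)
    k,l,s,ce=cv2.connectedComponentsWithStats(m)
    for i in range(1,k):
        if s[i,4]>60: print(s[i],ce[i])
c=pickle.load(open("top0.pkl","rb"))
g=c["color"];u=cv2.resize(g[150:250,220:420],None,fx=4,fy=4,interpolation=cv2.INTER_CUBIC)
cv2.imwrite("pics/crop.png",u[:,:,::-1])
E
```

```text
top bench [129 126 114] lid [153 158 161]
[ 224  171   57   56 1001] [251.71928072 200.56243756]
[147 203  27  27 219] [162.71232877 217.96803653]
scene bench [124 122 111] lid [165 169 150]
```

View pics/crop.png

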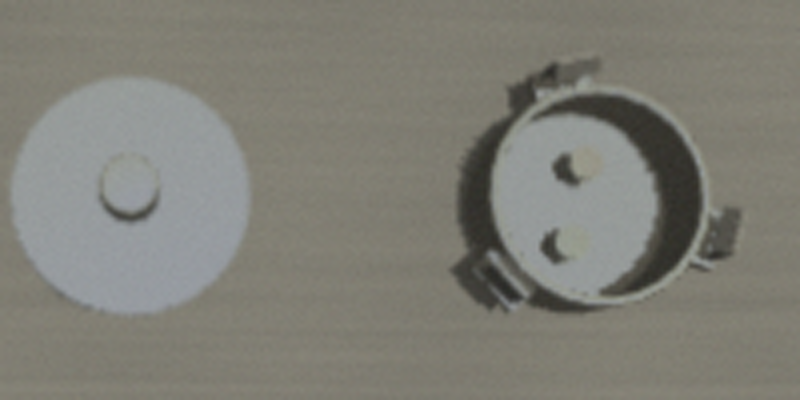

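The crop shows the lid disc centred near crop (130,195) and its knob top at (130,183). The tub's rim circle is centred near (600,196), spanning columns 490–709. Next I measure both by mask and cross-check in the scene view.

```bash
python3 - <<'E'
from h import *
import pickle
T=pickle.load(open("top0.pkl","rb"));S=pickle.load(open("scene0.pkl","rb"))
def ring(P,z):  # circle fit of world pts
    w=np.array([ray(T,p,z)[:2] for p in P]);
    for _ in range(6):
        A=np.c_[2*w,np.ones(len(w))];s=np.linalg.lstsq(A,(w**2).sum(1),rcond=None)[0]
        r=np.sqrt(s[2]+s[:2]@s[:2]);e=abs(np.hypot(*(w-s[:2]).T)-r);w=w[e<max(.002,np.percentile(e,90))] 
    return s[:2].round(4),round(r*1000,1),len(w)
g=T["color"].astype(int);b=cv2.GaussianBlur(T["color"],(3,3),0).astype(int)
m=((b[:,:,2]-b[:,:,0])>-3).astype(np.uint8); m[:, :210]=0;m[:150]=0;m[240:]=0;m[:,300:]=0
m[b.sum(2)<350]=0
c=max(cv2.findContours(m,0,1)[0],key=cv2.contourArea)[:,0]
print("lid plate",ring(c,.032))
# rim: for radial directions from guess, brightest pixel
gray=cv2.GaussianBlur(T["color"],(0,0),.7).sum(2) if 0 else T["color"].astype(np.float32).sum(2)
P=[]
for a in np.linspace(0,2*np.pi,120,endpoint=False):
    r=np.arange(24.5,30,.1);x=(369.5+r*np.cos(a)).astype(np.float32);y=(198.6+r*np.sin(a)).astype(np.float32)
    v=cv2.remap(gray,x[None],y[None],1)[0]; P.append((x[v.argmax()],y[v.argmax()]))
print("rim (mean r 47)",ring(P,.06))
print("knob top from top view",ray(T,(252.0,195.4),.07), "small lid",ray(T,(155.5,211.5),.02),"cone foot",ray(T,(324,92),0.03))
lc=ring(c,.032)[0];tc=ring(P,.06)[0]
for p in[(*lc,.07),(*lc,.032),(*tc,.06)]:print(p,proj(S,p),proj(T,p))
for q in[(361-0,171),(400,209),(346,219)]:
    w=ray(T,q,.07)[:2]-tc;print("catch",np.hypot(*w),np.degrees(np.arctan2(w[1],w[0])))
u=cv2.resize(S["color"][120:230,130:320],None,fx=4,fy=4,interpolation=2).copy()
for p,col in(((*lc,.07),(255,0,0)),((*lc,.032),(0,0,255)),((*tc,.06),(255,0,0))):
    for k in np.linspace(0,2*np.pi,60):
        r={.07:.013,.032:.054,.06:.049}[p[2]]
        q=(proj(S,[p[0]+r*np.cos(k),p[1]+r*np.sin(k),p[2]])[0]-[130,120]+.5)*4
        cv2.circle(u,tuple(int(i) for i in q),1,col,-1)
cv2.imwrite("pics/chk.png",u[:,:,::-1])
E
```

```text
lid plate (array([0.4966, 0.0191]), np.float64(52.8), 166)
rim (mean r 47) (array([ 0.496, -0.188]), np.float64(46.3), 107)
knob top from top view [0.49732064 0.01898124 0.07      ] small lid [0.47256047 0.19640978 0.02      ] cone foot [ 0.70159158 -0.11506367  0.03      ]
(np.float64(0.4966), np.float64(0.0191), 0.07) [[279.5481005  177.94555241]] [[251.92633127 195.81644545]]
(np.float64(0.4966), np.float64(0.0191), 0.032) [[278.32406402 189.46846402]] [[252.15748921 198.609863  ]]
(np.float64(0.496), np.float64(-0.188), 0.06) [[170.05078384 155.9712424 ]] [[370.54144129 197.84614372]]
catch 0.04902217267869573 21.438349124945113
catch 0.05242577990939313 -112.849322139997
catch 0.05987458920046722 129.3708175752457
```

View pics/chk.png

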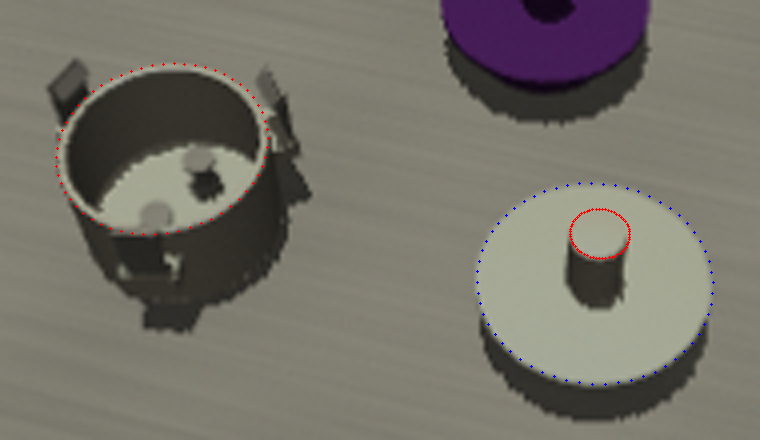

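The scene overlay confirms the lid. The tub circle sits about 1.5 mm too far left, in line with my by-eye centre, so I take tub ≈ (0.495, -0.1865) and lid ≈ (0.497, 0.019). Now I move above the lid.

Call:
arm_command(increments=[{"slide":[0.131,-0.239,0],"gripper":1},{"slide":[0.131,-0.239,0],"gripper":1},{"slide":[0.262,-0.478,0],"gripper":1},{"slide":[0.262,-0.478,0],"gripper":1},{"slide":[0.262,-0.478,0],"gripper":1},{"slide":[0.262,-0.478,0],"gripper":1},{"slide":[0.262,-0.478,0],"gripper":1},{"slide":[0.262,-0.478,0],"gripper":1}], grip_force=50)

```text
invalid input
```

Call:
arm_command(increments=[{"slide":[0,0,0]},{"slide":[0,0,0]},{"slide":[0,0,0]},{"slide":[0,0,0]}])

```text
invalid input
```

Call:
arm_command(increments=[{"slide":[0.131,-0.239,0],"yaw":0,"gripper":1},{"slide":[0.131,-0.239,0],"yaw":0,"gripper":1},{"slide":[0.262,-0.478,0],"yaw":0,"gripper":1},{"slide":[0.262,-0.478,0],"yaw":0,"gripper":1},{"slide":[0.262,-0.478,0],"yaw":0,"gripper":1},{"slide":[0.262,-0.478,0],"yaw":0,"gripper":1},{"slide":[0.262,-0.478,0],"yaw":0,"gripper":1},{"slide":[0.262,-0.478,0],"yaw":0,"gripper":1}], grip_force=50)

```text
time_s: 1.1
ee_pos: [0.4761, 0.0567, 0.2054]
eef_rot: [3.142, -0.0, 2.7]
force: [0.9, 0.3, 0.0]
grip_width: 0.0939
```

Call:
arm_command(increments=[{"slide":[0,0,0],"yaw":0,"gripper":1},{"slide":[0,0,0],"yaw":0,"gripper":1},{"slide":[0,0,0],"yaw":0,"gripper":1}])

```text
time_s: 1.48
ee_pos: [0.475, 0.0599, 0.2055]
eef_rot: [3.142, -0.0, 2.701]
force: [0.4, -0.5, 0.0]
grip_width: 0.0937
```

Call:
arm_command(increments=[{"slide":[0.022,-0.041,-0.02],"yaw":0,"gripper":1},{"slide":[0.022,-0.041,-0.06],"yaw":0,"gripper":1},{"slide":[0.022,-0.041,-0.1],"yaw":0,"gripper":1},{"slide":[0.022,-0.041,-0.13],"yaw":0,"gripper":1},{"slide":[0.022,-0.041,-0.15],"yaw":0,"gripper":1},{"slide":[0.022,-0.041,-0.159],"yaw":0,"gripper":1},{"slide":[0.022,-0.041,-0.159],"yaw":0,"gripper":1},{"slide":[0.022,-0.041,-0.159],"yaw":0,"gripper":1}])

```text
time_s: 2.48
ee_pos: [0.4979, 0.018, 0.0473]
eef_rot: [3.141, 0.001, 2.7]
force: [-0.9, 0.7, 0.2]
grip_width: 0.0944
```

Call:
arm_command(increments=[{"slide":[-0.001,0.001,-0.001],"yaw":0,"gripper":0.5},{"slide":[-0.001,0.001,-0.001],"yaw":0,"gripper":0},{"slide":[-0.001,0.001,-0.001],"yaw":0,"gripper":0},{"slide":[-0.001,0.001,-0.001],"yaw":0,"gripper":0},{"slide":[-0.001,0.001,-0.001],"yaw":0,"gripper":0},{"slide":[-0.001,0.001,-0.001],"yaw":0,"gripper":0},{"slide":[-0.001,0.001,-0.001],"yaw":0,"gripper":0},{"slide":[-0.001,0.001,-0.001],"yaw":0,"gripper":0}], grip_force=50)

```text
time_s: 3.48
ee_pos: [0.4965, 0.0187, 0.0454]
eef_rot: [-3.142, -0.0, 2.7]
force: [0.1, 0.7, -0.7]
grip_width: 0.0254
```

Call:
arm_command(increments=[{"slide":[0,0,0.04],"yaw":0,"gripper":0},{"slide":[0,0,0.08],"yaw":0,"gripper":0},{"slide":[0,0,0.12],"yaw":0,"gripper":0},{"slide":[0,-0.04,0.12],"yaw":0,"gripper":0},{"slide":[0,-0.08,0.12],"yaw":0,"gripper":0},{"slide":[0,-0.12,0.12],"yaw":0,"gripper":0},{"slide":[0,-0.12,0.12],"yaw":0,"gripper":0},{"slide":[0,-0.12,0.12],"yaw":0,"gripper":0}])

```text
time_s: 4.47
ee_pos: [0.4964, -0.1008, 0.1653]
eef_rot: [3.141, -0.0, 2.7]
force: [0.7, 0.1, -1.2]
grip_width: 0.0252
```

```bash
python3 - <<'E'
from h import *
T=imaging.camera("top");S=imaging.camera("scene")
o=readout.get_obs();print(o["ee_pos"],o["eef_rot"],o["force"],o["grip_width"])
u=np.hstack([T["color"][100:300,220:450],S["color"][30:230,80:310]])
cv2.imwrite("pics/held.png",cv2.resize(u,None,fx=1.7,fy=1.7,interpolation=2)[:,:,::-1])
import pickle;pickle.dump((T,S),open("held.pkl","wb"))
E
```

```text
[ 0.49649977 -0.1004092   0.16542787] [ 3.14151101e+00 -1.38789445e-04  2.70079072e+00] [0.20548693 0.0843593  0.0016824 ] 0.025292419069774637
```

View pics/held.png

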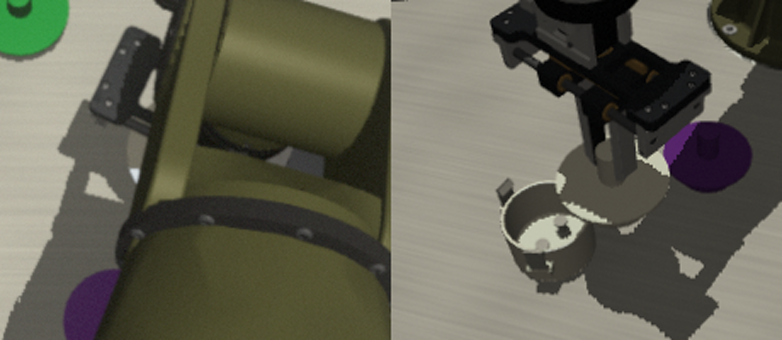

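The scene view shows the lid held level in the grip, beside the tub, which hasn't moved. Next I move over it and lower to just above the catches.

Call:
arm_command(increments=[{"slide":[-0.0015,-0.045,0],"yaw":0,"gripper":0},{"slide":[-0.0015,-0.086,0],"yaw":0,"gripper":0},{"slide":[-0.0015,-0.086,0],"yaw":0,"gripper":0},{"slide":[-0.0015,-0.086,-0.02],"yaw":0,"gripper":0},{"slide":[-0.0015,-0.086,-0.04],"yaw":0,"gripper":0},{"slide":[-0.0015,-0.086,-0.055],"yaw":0,"gripper":0},{"slide":[-0.0015,-0.086,-0.065],"yaw":0,"gripper":0},{"slide":[-0.0015,-0.086,-0.065],"yaw":0,"gripper":0}])

```text
time_s: 5.58
ee_pos: [0.4949, -0.1869, 0.1001]
eef_rot: [3.142, -0.001, 2.7]
force: [0.7, 1.3, 0.2]
grip_width: 0.0254
```

```bash
python3 - <<'E'
from h import *
S=imaging.camera("scene");o=readout.get_obs();print(o["ee_pos"],o["force"],o["moment"])
u=cv2.resize(S["color"][90:220,100:260],None,fx=4.5,fy=4.5,interpolation=2).copy()
p=o["ee_pos"]
for r,c,col in((.054,(*p[:2],p[2]-.0135),(0,0,255)),(.049,(.495,-.1865,.06),(255,0,0))):
    for k in np.linspace(0,2*np.pi,60):
        q=(proj(S,[c[0]+r*np.cos(k),c[1]+r*np.sin(k),c[2]])[0]-[100,90]+.5)*4.5
        cv2.circle(u,tuple(int(i) for i in q),1,col,-1)
cv2.imwrite("pics/over.png",u[:,:,::-1])
E
```

```text
[ 0.4951782  -0.18710693  0.1006727 ] [-0.70379349  0.01910862 -1.76741178] [ 0.00034308 -0.04772762 -0.01105027]
```

View pics/over.png

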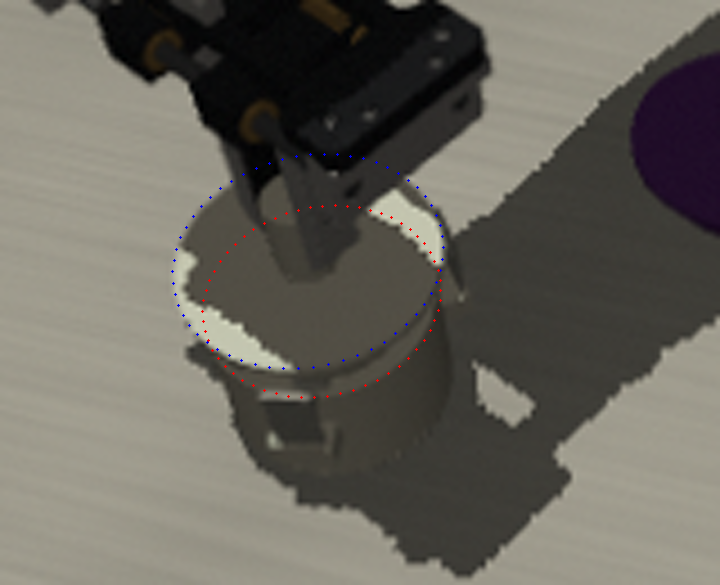

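Here the held plate matches the blue prediction and sits concentric over the tub, with no contact force. I lower to the catches and press in small steps.

Call:
arm_command(increments=[{"slide":[0,0,-0.004],"yaw":0,"gripper":0},{"slide":[0,0,-0.008],"yaw":0,"gripper":0},{"slide":[0,0,-0.01],"yaw":0,"gripper":0},{"slide":[0,0,-0.012],"yaw":0,"gripper":0}], grip_force=60)

```text
time_s: 6.12
ee_pos: [0.495, -0.1874, 0.0884]
eef_rot: [-3.141, 0.0, 2.7]
force: [-1.0, -0.9, 2.1]
grip_width: 0.0251
```

Call:
arm_command(increments=[{"slide":[0,0,-0.002],"yaw":0,"gripper":0},{"slide":[0,0,-0.004],"yaw":0,"gripper":0}])

```text
time_s: 6.38
ee_pos: [0.4955, -0.1877, 0.0856]
eef_rot: [-3.141, 0.002, 2.7]
force: [-3.9, -0.8, 14.2]
grip_width: 0.0251
```

Call:
arm_command(increments=[{"slide":[0,0,-0.002],"yaw":0,"gripper":0},{"slide":[0,0,-0.004],"yaw":0,"gripper":0}])

```text
time_s: 6.62
ee_pos: [0.4952, -0.1875, 0.0809]
eef_rot: [-3.141, 0.001, 2.7]
force: [-0.9, 0.2, 2.6]
grip_width: 0.0249
```

Force rose to 14 N and then fell back, so the catches gave way. I press on until the plate stops on the rim.

Call:
arm_command(increments=[{"slide":[0,0,-0.002],"yaw":0,"gripper":0},{"slide":[0,0,-0.004],"yaw":0,"gripper":0}])

```text
time_s: 6.88
ee_pos: [0.495, -0.1872, 0.0773]
eef_rot: [3.142, -0.0, 2.7]
force: [-13.9, 5.8, 31.7]
grip_width: 0.025
```

Call:
arm_command(increments=[{"slide":[0,0,-0.001],"yaw":0,"gripper":0},{"slide":[0,0,-0.001],"yaw":0,"gripper":0}])

```text
time_s: 7.12
ee_pos: [0.495, -0.1872, 0.0773]
eef_rot: [-3.142, 0.0, 2.7]
force: [-12.8, 4.5, 27.9]
grip_width: 0.025
```

The plate is hard on the rim: the drop gives the lid origin at about 31.9 mm. I relax, open only part way so the fingers stay inside the catches, and lift.

Call:
arm_command(increments=[{"slide":[0,0,0.002],"yaw":0,"gripper":0},{"slide":[0,0,0.002],"yaw":0,"gripper":0.45},{"slide":[0,0,0.002],"yaw":0,"gripper":0.45},{"slide":[0,0,0.002],"yaw":0,"gripper":0.45},{"slide":[0,0,0.002],"yaw":0,"gripper":0.45},{"slide":[0,0,0.002],"yaw":0,"gripper":0.45}])

```text
time_s: 7.88
ee_pos: [0.495, -0.1873, 0.0774]
eef_rot: [-3.142, -0.0, 2.7]
force: [-0.5, 0.0, 0.3]
grip_width: 0.0422
```

Call:
arm_command(increments=[{"slide":[0,0,0.02],"yaw":0,"gripper":0.45},{"slide":[0,0,0.05],"yaw":0,"gripper":0.45},{"slide":[0,0,0.09],"yaw":0,"gripper":0.45},{"slide":[0,0,0.13],"yaw":0,"gripper":0.45},{"slide":[-0.04,0.05,0.14],"yaw":0,"gripper":0.45},{"slide":[-0.06,0.1,0.14],"yaw":0,"gripper":0.45},{"slide":[-0.08,0.15,0.14],"yaw":0,"gripper":0.45},{"slide":[-0.09,0.2,0.14],"yaw":0,"gripper":0.45}])

```text
time_s: 8.88
ee_pos: [0.404, 0.0141, 0.2177]
eef_rot: [3.141, 0.001, 2.699]
force: [0.7, -0.1, 0.1]
grip_width: 0.042
```

```bash
python3 - <<'E'
from h import *
S=imaging.camera("scene");T=imaging.camera("top");o=readout.get_obs();print(o["time_s"],o["ee_pos"],o["force"],o["grip_width"])
save("fin_top",T)
def ov(C,x,y,w,h,f):
    u=cv2.resize(C["color"][y:y+h,x:x+w],None,fx=f,fy=f,interpolation=2).copy()
    for r,z,col in((.054,.064,(0,0,255)),(.013,.102,(255,0,0)),(.054,.075,(0,160,0))):
        for k in np.linspace(0,2*np.pi,50):
            q=(proj(C,[.495+r*np.cos(k),-.187+r*np.sin(k),z])[0]-[x,y]+.5)*f
            cv2.circle(u,tuple(int(i) for i in q),1,col,-1)
    return u
u=np.hstack([ov(S,120,100,100,110,4),ov(T,320,145,100,110,4)])
cv2.imwrite("pics/fin.png",u[:,:,::-1])
E
```

```text
8.975 [0.40410802 0.0158213  0.21781627] [0.49596403 0.97101743 0.12716692] 0.04215698209386523
```

View pics/fin.png

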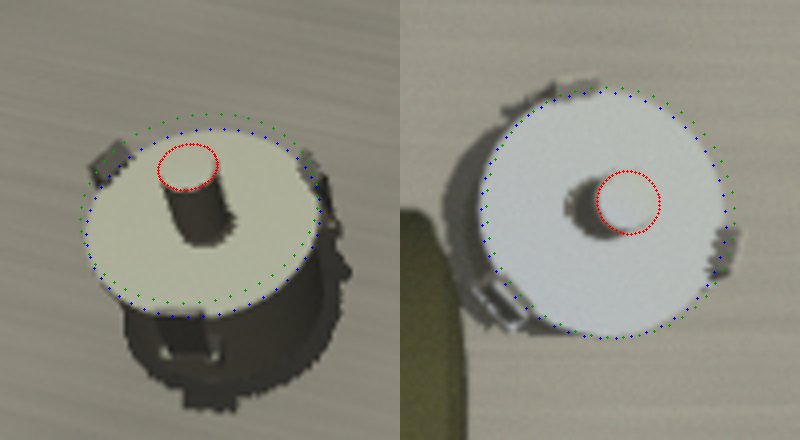

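View pics/fin_top.png

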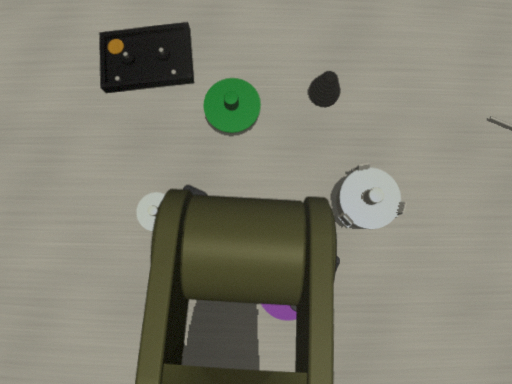

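The plate and knob match the snapped-home prediction (plate top at 64 mm) in both views, and don't match the 75 mm unsnapped circle. All three catches are over the plate. The cone at (325,90) and the small lid at (156,212) have not moved, and the gripper is clear.

```bash
python3 -c "
from station import job
print(job.hand_in())"
```

```text
the job is handed in; nothing more can be done
None
```

The large lid is on the tub and snapped home under all three catches. I let go, moved the arm clear and handed the job in about 9 s into the 51 s allowed.

- **Pressing:** the force rose to about 14 N at the catches, dropped to about 3 N as they gave way, then stopped at about 32 N with the plate on the rim. The tool height then put the lid's origin at about 31.9 mm (32 is home).
- **Final pictures:** in both camera views the plate and knob match the snapped-home position, not the unsnapped one. The tub looks upright, and the small lid and cone are where they started.
- **One disagreement:** my first automatic fit of the tub rim was about 1.5–2 mm off. I used the centre read from the image and the scene overlay instead, and the lid went on with little side force before it seated.
- **Not checked:** I did not separately measure the tub's tilt or the lid's level. I judged both from the pictures.

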